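# Ready the refill bench: flip caps, then uncap the canister

### The job

Get the refill bench ready. First press the flip cap of the square bottle fully shut, then flick the round bottle's flip cap well open (past 60 degrees) for filling, leaving the slim bottle shut and the other goods where they are. Then take the quarter-turn cap off the canister: it loosens in only one direction, which you cannot see, so try both; lift it off and finish while still holding it, level, clear above the canister's mouth (at least 5 cm above where it sat).

Things in the scene. Friction and masses are not known exactly. Their poses are not given: they have to be found in the camera images.
- canister: White round canister, 100 mm diameter, fixed upright on a 130 mm square steel foot. Origin at the centre of its underside on the table, z up. Sloped shoulder from z = 100 mm to a neck of 54 mm diameter with its rim at z = 130 mm. Two lips close the mouth except for a gap along the canister's y axis. It does not move.
- cap: Loose grey ribbed round cap on the canister, 48 mm diameter, 26 mm tall, 50 g, can be gripped at any yaw. Origin on its axis at the underside of the ribbed disc, 133.5 mm above the table when fitted (top at 159.5 mm), z up. Below it a stem carries a cross bar 32 mm long along the cap's x axis, locked under the lips while that lies near the canister's x axis, as at the start.
- cap_bar (a point): Centre of the cap's cross bar, 15.5 mm below the cap's origin; draw it 25 mm straight up to clear the neck. One way the cap meets a hard stop after 0.2 to 0.35 rad; the other way it turns easily (under 0.1 N m) and is free to lift from 1.1 rad up to an end stop at about 1.75 rad; a sprung seal then lifts it 3 mm. Which way differs from start to start and cannot be seen.
- rack: Fixed plywood rack block, 75 mm (x) by 270 mm (y), 45 mm tall, with three upright flip-cap bottles in a row along its y axis, 85 mm apart (at y = -85, 0, +85 mm), in any order. Origin at the centre of its underside. The bottles do not move and stand parallel to it: their x axes are the rack's x axis.
- square_bottle: Fixed upright flip-cap bottle, square barrel and square cap, 34 mm wide. Top 105 mm above the table; origin on its axis at table height, x axis as the rack's. The white flip cap, 34 mm long, 9 mm thick, is hinged at x = +17 mm, z = 105 mm, axis along y; a tab 12 mm wide (y), 7 mm thick sticks out 20 mm on the -x side (x = -17 to -37 mm when shut).
- square_bottle_lid (a joint): Angle (rad) of the square bottle's flip cap: 0 shut, 1.57 upright, 2.0 fully open (leaning back to +x); it stays where it is left (hinge friction 0.035 N m). Starts open at 1.3 to 1.8.
- square_bottle_tab (a point): Point on the square bottle's tab, 47 mm from the hinge along the cap, in the middle of the tab's width and thickness: moves with the cap; when shut it is at x = -30 mm of the bottle, 109.5 mm above the table.
- round_bottle: Fixed upright flip-cap bottle, round barrel and round cap, 34 mm diameter. Top 105 mm above the table; origin on its axis at table height, x axis as the rack's. The white flip cap, 34 mm long, 9 mm thick, is hinged at x = +17 mm, z = 105 mm, axis along y; a tab 12 mm wide (y), 7 mm thick sticks out 20 mm on the -x side (x = -17 to -37 mm when shut).
- round_bottle_lid (a joint): Angle (rad) of the round bottle's flip cap: 0 shut, 1.57 upright, 2.0 fully open (leaning back to +x); it stays where it is left (hinge friction 0.035 N m). Starts shut.
- round_bottle_tab (a point): Point on the round bottle's tab, 47 mm from the hinge along the cap, in the middle of the tab's width and thickness: moves with the cap; when shut it is at x = -30 mm of the bottle, 109.5 mm above the table.
- slim_bottle: Fixed upright flip-cap bottle, thin round barrel and cap, 22 mm diameter. Top 105 mm above the table; origin on its axis at table height, x axis as the rack's. The white flip cap, 22 mm long, 9 mm thick, is hinged at x = +11 mm, z = 105 mm, axis along y; a tab 12 mm wide (y), 7 mm thick sticks out 20 mm on the -x side (x = -11 to -31 mm when shut).
- slim_bottle_lid (a joint): Angle (rad) of the slim bottle's flip cap: 0 shut, 1.57 upright, 2.0 fully open (leaning back to +x); it stays where it is left (hinge friction 0.035 N m). Starts shut, to stay so.
- slim_bottle_tab (a point): Point on the slim bottle's tab, 35 mm from the hinge along the cap, in the middle of the tab's width and thickness: moves with the cap; when shut it is at x = -24 mm of the bottle, 109.5 mm above the table.
- tape_roll: Loose roll of brown tape lying flat in front of the canister, 90 mm diameter, 24 mm tall; origin at its underside. To be left alone.
- marker: Loose black marker pen, 134 mm long, 14 mm thick, lying in front of the rack; origin at its underside. To be left alone.
- soap_carton: Loose brown carton, 60 x 130 x 45 mm; origin at its underside. To be left alone.
- spray_bottle: Loose amber bottle with a white cap, 60 mm diameter, 170 mm tall; origin at its underside. To be left alone.
- tin: Loose tin, 74 mm diameter, 90 mm tall; origin at its underside. To be left alone.
- scanner: Loose hand scanner lying down, about 170 mm long, 40 mm tall; origin at its underside. To be left alone.
Mind the look-alikes: they are no part of the job. What is shaped like the canister but orange is not meant.

How it is judged (in metres and radians):
On the way, in this order (a step that is already met when the one before it is completed fails the run):
1. the square bottle's flip cap is pressed shut (value of joint square_bottle_lid below 0.1 rad), for 0.2 s.
2. the round bottle's flip cap is well open (value of joint round_bottle_lid above 0.95 rad), for 0.2 s.
3. the cap has been turned loose while still in the canister's neck (angle between the x axis of cap and the x axis of canister, either way round above 0.85 rad and z of cap in the frame of canister below 0.146 m), for 0.04 s.
At the end, for the whole second after the job is handed in: Square and slim flip caps shut (under 0.1 rad), round one open beyond 0.95 rad; the fingers hold the canister cap still (under 0.03 m/s), upright within 0.3 rad, at least 45 mm above its seat, within 60 mm of the canister axis sideways, not touching the canister (value of joint each of square_bottle_lid, slim_bottle_lid below 0.1 rad and value of joint round_bottle_lid above 0.95 rad and z of cap in the frame of canister above 0.1785 m and horizontal distance between cap and canister below 0.06 m and angle between cap's own z axis and vertical below 0.3 rad and contact force between cap and the fingers above 1 N and contact force between cap and canister below 0.1 N and linear speed of cap below 0.03 m/s); the arm keeps its last pose, push and grip.
It fails at once if the slim bottle's flip cap is opened (value of joint slim_bottle_lid above 0.3 rad).
It fails at once if a bystander is displaced by more than 40 mm (distance of any of tape_roll, marker, soap_carton, spray_bottle, tin, scanner from where it was at the start of the episode above 0.04 m).
It also fails if it takes over 61 s, if anything falls off the work surface, if the arm or the gripper's body presses on something with over 40 N, if the wrist force passes 120 N, or if a joint passes its speed limit or range.

### The arm

A 6-joint arm with a two-finger parallel gripper is mounted at the origin on the work surface. World frame = base frame: x ahead of the robot, y to its left, z up, the work surface at z = 0. Lengths are in mm, angles in degrees, forces in N, time in s.
With the tool pointing down it reaches from about 325 to 925 mm from the base axis. Payload 3.1 kg.
Tool frame: the origin (TCP) lies on the centre line of the jaws, within the pads' length; the fingertips stand 17 mm ahead of it and the grasp point (between the pads) lies 2 mm behind it; z points along the fingers, y is the line along which they close (so a half turn about z gives the same grasp; the last joint's range is limited). The gripper opens to 85 mm and grips with 20 to 120 N. Pads are 22 mm wide; open, the fingers measure 114 mm over their backs; the gripper's body (76 mm by 85 mm) begins 54 mm behind the grasp point. The pads swing forward as they close: fully open they stand 13 mm farther back than shut.
Start: joints at [58.373, 12.427, 92.441, -0, 75.132, -6.429], TCP at [266.083, 565.543, 248.3] pointing down, gripper open.
Joint ranges: [-157.48, 157.48], [-44.54, 120.13], [17.64, 146.25], [-64.5, 244.5], [7.68, 150.69], [-147.95, 147.95]. Speed limits (degrees/s): [159.86, 159.86, 180, 180, 180, 180].

### API

Orientations are given as [roll, pitch, yaw] about the fixed x, y, z axes, in that order (R = Rz(yaw) Ry(pitch) Rx(roll)).
In Python, from station import arm gives the robot as it stands.
- The arm moves only by the shell command python3 -m pendant 'ROWS' [FORCE]. ROWS is a JSON object of lists of equal length, an entry for each row: "fingers": the opening, from 0 (shut) to 1 (fully open); "dp": the shift along the world's x, y, z in mm, a list of three; "yaw": the turn about the world's z in degrees. In form: {"fingers": [fingers, ...], "dp": [[tx, ty, tz], ...], "yaw": [yaw, ...]}. A call has 1 to 10 rows; each row is the pose to reach, as a shift and turn from the pose commanded when the call began; what a row does not reach only later rows make up. A row lasts 1/8 s, in which the tool goes at most 62.5 mm and 10.7 degrees, less where a joint would pass 70% of its speed; a pose out of reach is approached as far as the arm can. A call with a gripper value outside its range is refused whole. The fingers move at their own pace and stop on an object; FORCE is the grip in N (left out, the last holds). Time passes only in rows, so rows that repeat a pose let the fingers close. It gives the time, the measured TCP pose, the force, the opening and the grip force at its end, in the units of the state.
- arm.observe(): the state, without advancing time (a new reading comes with each control period).
- arm.snapshot(name): name is "scene" or "top" or "wrist"; returns the picture (384x512x3 uint8, red, green, blue); there is no depth.
- arm.camera_info(name): a dict with "intrinsics" (3x3 intrinsics, pixels), "eye" and "attitude" of the camera in the world. Camera axes: x right, y down, z forward; pixel columns grow to the right and rows downward; lengths in mm; the calibration is good to about 2 mm. A picture is of the moment at which its call begins: read the wrist's pose just before it. camera_info takes no time and is no camera call; for the wrist camera it gives the pose at the moment of the call.
- arm.hand_in(): hands the job in; it is judged then, once.
The state is a dict: "time": time; "qpos": joint angles; "qvel": joint speeds; "effort": joint torques, N m; "position": TCP position; "ee_rot": TCP orientation; "force": force on the tool from outside, world axes, zero at the start; "moment": the same for the moment, N m; "gripper_width": finger opening in mm; "grip_force": force on a finger pad.
Only numpy, scipy, OpenCV 4.12 (cv2) and the standard library are available. Lean on these libraries where they do the work, as an engineer would, in place of code of your own. Each camera call takes 0.05 s, during which the arm holds its last target. There are 200 camera calls.

## Working session

There is one attempt and no reset: what is moved stays moved. The work goes in short steps, Python scripts to look and compute and a shell command to move; the robot and the scene stay as the last step left them, time stands still between calls to the robot, and variables do not carry over. Pictures are saved under pics/ and viewed, at most 10 in all, crops included, and the job is handed in when it is done.

```bash
ls; mkdir -p pics
cat > h.py <<'E'
import numpy as np,cv2
from station import arm
def ray(cam,u,v,z,info=None):
    c=info or arm.camera_info(cam);K=np.array(c["intrinsics"]);e=np.array(c["eye"]);R=np.array(c["attitude"])
    d=R@np.linalg.inv(K)@np.array([u,v,1.]);return e+d*(z-e[2])/d[2]
def proj(cam,p):
    c=arm.camera_info(cam);K=np.array(c["intrinsics"]);R=np.array(c["attitude"])
    q=K@(R.T@(np.array(p,float)-np.array(c["eye"])));return q[:2]/q[2]
def save(im,n,s=1): cv2.imwrite("pics/"+n,cv2.resize(im[:,:,::-1],None,fx=s,fy=s,interpolation=cv2.INTER_CUBIC))
E
python3 - <<'E'
from h import *
for n in("scene","top"):
    im=arm.snapshot(n);np.save(n,im);save(im,n+".png",1.5);c=arm.camera_info(n);print(n,c)
print(arm.observe())
E
```

```text
pics
scene {'intrinsics': array([[446.0918844 ,   0.        , 256.57984387],
       [  0.        , 446.0918844 , 194.23821161],
       [  0.        ,   0.        ,   1.        ]]), 'eye': array([1416.53829542,  507.20578834,  955.59471458]), 'attitude': array([-129.94715505,    0.74853683,  120.76118182])}
top {'intrinsics': array([[392.31027746,   0.        , 255.20280685],
       [  0.        , 392.31027746, 196.05957676],
       [  0.        ,   0.        ,   1.        ]]), 'eye': array([ 434.20089272,    8.19983031, 1203.17177438]), 'attitude': array([-173.72615122,   -0.4209557 ,  -90.87749794])}
{'time': 0.1, 'qpos': array([ 5.83723425e+01,  1.24736592e+01,  9.25214365e+01,  1.52691294e-03,
        7.51315779e+01, -6.42711244e+00]), 'qvel': array([-0.11785911, -0.15601019, -0.22074661,  0.08753083,  0.01187709,
        0.06156662]), 'effort': array([-1.04345188e-03, -3.98075080e+01, -3.04971027e+01, -2.09774221e-04,
        4.21715202e-03,  7.32098329e-06]), 'position': array([265.70278629, 564.92771783, 247.06593978]), 'ee_rot': array([-1.79874288e+02, -1.56453756e-02,  1.54799044e+02]), 'force': array([-0.43174594,  0.51053151, -0.00294635]), 'moment': array([ 0.04213883, -0.00997112, -0.0126177 ]), 'grip_force': 0.0, 'gripper_width': 85.13082206979657}
```

Run:
```python
s=open('h.py').read()
s=s.replace('R=np.array(c["attitude"])','R=Rot.from_euler("xyz",c["attitude"],degrees=True).as_matrix()').replace('import numpy','from scipy.spatial.transform import Rotation as Rot\nimport numpy',1)
open('h.py','w').write(s)
```

```text
(no output)
```

View pics/scene.png

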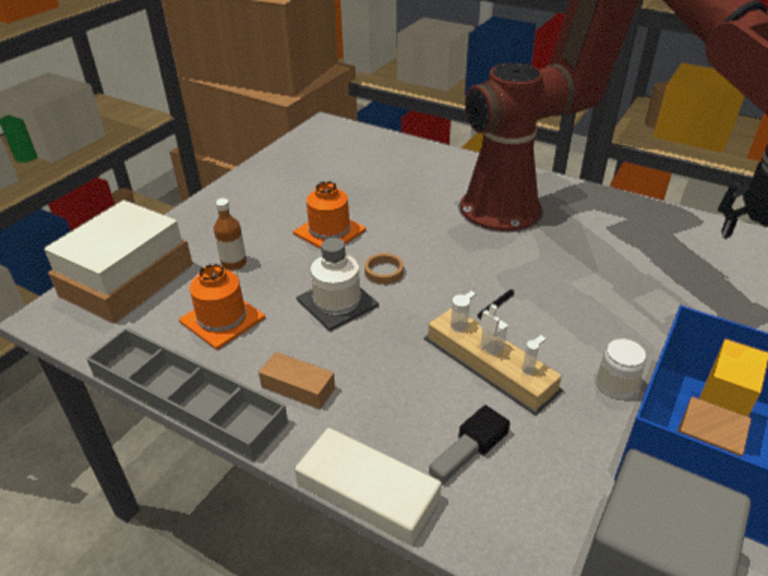

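View pics/top.png

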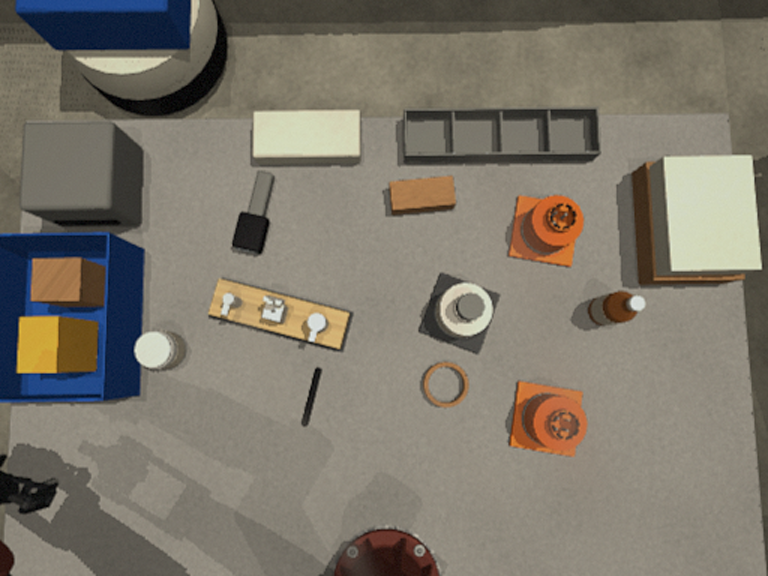

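The top view (768 px scale) shows:
- **White canister:** (462,310), with a grey cap at (468,306). The orange look-alikes are at (548,228) and (548,418).
- **Rack bottles:** slim (227,298), square with an open lid (272,308), round (317,322). The tabs point toward the robot.

I'll check these in a crop.

Run:
```python
from h import *
t=np.load("top.npy");s=np.load("scene.npy")
a=cv2.resize(t[175:245,130:340],(780,260),interpolation=cv2.INTER_CUBIC)
b=cv2.resize(s[190:275,275:385],(440,340),interpolation=cv2.INTER_CUBIC);c=np.zeros((340,780,3),np.uint8);c[:,:440]=b
c[:,450:778]=cv2.resize(s[155:220,195:258],(328,340),interpolation=cv2.INTER_CUBIC)
save(np.vstack([a,c]),"crop.png")
```

```text
(no output)
```

View pics/crop.png

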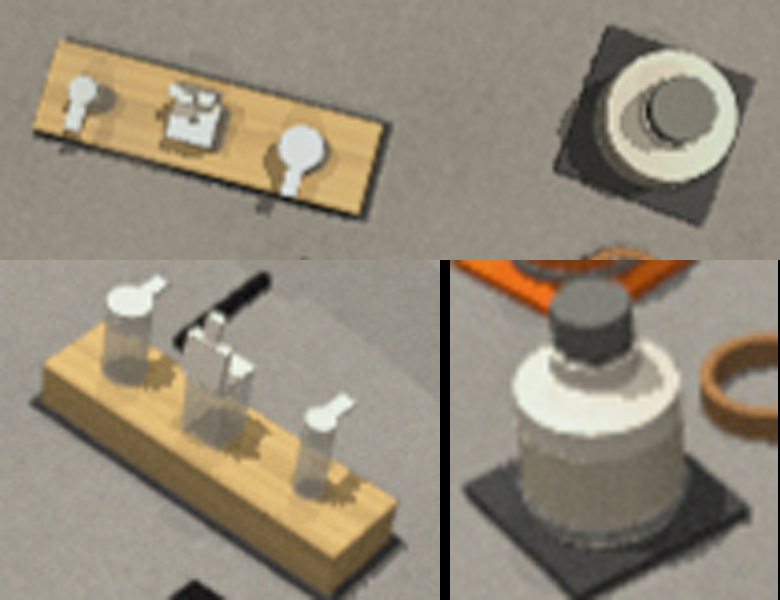

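The crop confirms the layout, left to right: slim (83,90), square with its lid about upright (193,115), round (302,148). The grey cap on the white canister is at (683,108).

Run:
```python
from h import *
f=lambda x,y,z: ray("top",130+x/3.714-.4,175+y/3.714-.4,z)[:2]
P=[f(*p,45) for p in((64,40),(388,122),(364,216),(36,132))]
for p in P: print(p.round())
c=np.mean(P,0);d=(P[0]-P[1]+P[3]-P[2])/2;yaw=np.degrees(np.arctan2(*-d[::-1]));print("rack",c.round(1),np.linalg.norm(d),np.degrees(np.arctan2(d[1],d[0]))-90)
r=f(302,148,114);s=f(83,90,114);print("round",r,"slim",s,np.linalg.norm(r-s),"mid",(r+s)/2,np.degrees(np.arctan2(*(s-r)[::-1]))-90)
print("tabs",f(291,188,114),f(74,126,114))
C=f(683,108,159.5);F=[f(*p,3) for p in((608,28),(752,78),(704,224),(556,172))];print("cap",C,"foot",np.mean(F,0));
e=F[0]-F[3];print(np.linalg.norm(e),np.degrees(np.arctan2(e[1],e[0])))
c2=lambda x,y:(275+x/4-.4,190+(y-260)/4-.4)
for q in((128,300),(322,418)): print("scene",ray("scene",*c2(*q),114))
print("scene cap",ray("scene",195+(591-450)/5.206-.4,155+(298-260)/5.23-.4,159.5))
```

```text
[598. 319.]
[528.  61.]
[454.  80.]
[525. 341.]
rack [526.3 200.3] 268.6112591017531 -15.114494723127507
round [504.23390442 122.10874277] slim [550.21261469 286.07996477] 170.29563541865735 mid [527.22325955 204.09435377] -15.66387853685113
tabs [474.51600543 130.38867658] [523.23505779 292.43546461]
cap [ 526.05978267 -156.76160328] foot [ 526.02450149 -157.90303863]
127.65408488760845 -21.095828493898793
scene [507.33649337 121.51723194 114.        ]
scene [552.14148924 286.83258147 114.        ]
scene cap [ 525.90263705 -158.81952076  159.5       ]
```

```bash
python3 -m pendant '{"fingers":[0,0,0,0,0,0,0,0,0,0],"dp":[[20,-20,20],[60,-65,40],[100,-110,40],[140,-160,40],[180,-208,40],[220,-256,40],[260,-304,40],[290,-345,40],[310,-370,20],[321,-379,0]],"yaw":[2,4,6,8,10,10,10,10,10,10]}' 20
```

```text
time: 1.35
position: [587.8, 184.9, 247.2]
ee_rot: [-180.0, -0.0, 164.7]
force: [0.3, 0.7, -0.0]
gripper_width: 0.1
grip_force: 0.0
```

```bash
python3 -m pendant '{"fingers":[0,0,0,0,0],"dp":[[0,0,-30],[0,0,-65],[0,0,-85],[0,0,-93],[0,0,-93]],"yaw":[0,0,0,0,0]}'
python3 - <<'E'
from h import *
im=arm.snapshot("scene");w=arm.snapshot("wrist")
a=cv2.resize(im[180:280,270:400],(494,380),interpolation=cv2.INTER_CUBIC)
b=cv2.resize(w,(506,380))[:,:306]
b=cv2.resize(w,(300,225));c=np.zeros((380,300,3),np.uint8);c[:225]=b
save(np.hstack([a,c]),"s2.png")
E
```

```text
time: 1.98
position: [587.0, 187.0, 155.2]
ee_rot: [-180.0, -0.0, 164.8]
force: [-0.6, -0.5, 0.3]
gripper_width: -0.1
grip_force: 0.0
```

View pics/s2.png

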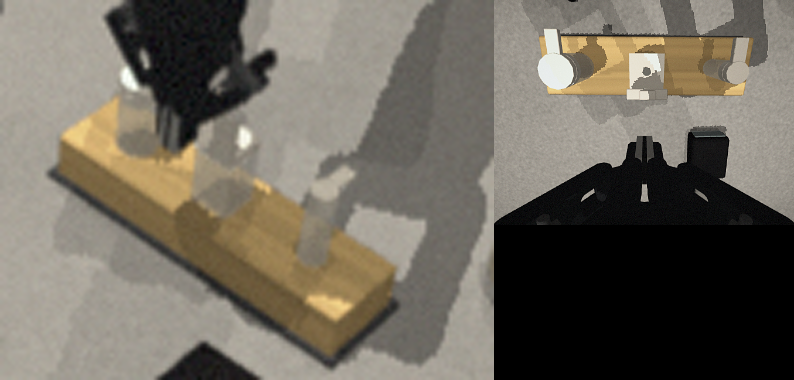

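The wrist view shows the closed fingers lined up with the square lid, which stands upright at (647,95). I'll sweep it toward -x and then down.

```bash
python3 -m pendant '{"fingers":[0,0,0,0,0,0,0,0,0,0],"dp":[[-12,3,0],[-24,7,0],[-36,10,0],[-48,13,0],[-60,16,0],[-68,18,-4],[-71,20,-9],[-71,20,-14],[-71,20,-19],[-71,20,-21]],"yaw":[0,0,0,0,0,0,0,0,0,0]}'
```

```text
time: 3.32
position: [515.8, 206.5, 133.6]
ee_rot: [-180.0, -0.1, 164.8]
force: [-1.0, 1.0, 1.9]
gripper_width: 0.3
grip_force: 0.7
```

```bash
python3 -m pendant '{"fingers":[0,0,0,0,0,0],"dp":[[0,0,-2],[0,0,-4],[0,0,-5],[0,0,-6],[0,0,-6],[0,0,-6]],"yaw":[0,0,0,0,0,0]}'
```

```text
time: 4.08
position: [516.2, 206.6, 130.8]
ee_rot: [-180.0, -0.0, 164.8]
force: [-6.1, -1.4, 12.9]
gripper_width: -0.2
grip_force: 6.4
```

Contact came at a tip height of 114 mm with 13 N, so the lid is shut flat. Next is the round bottle's tab.

```bash
python3 -m pendant '{"fingers":[0,0,0,0.45,0.45,0.45,0.45,0.45],"dp":[[0,0,20],[0,0,55],[-15,-25,62],[-32,-55,62],[-41,-77,62],[-41,-77,62],[-41,-77,62],[-41,-77,62]],"yaw":[0,0,0,0,0,0,0,0]}'
python3 - <<'E'
from h import *
w=arm.snapshot("wrist");save(w,"w3.png")
print(proj("wrist",(475,129.7,113)),proj("wrist",(505,121.5,114)),proj("wrist",(475,129.7,170)))
E
```

```text
time: 5.08
position: [475.6, 130.2, 190.4]
ee_rot: [180.0, 0.0, 164.8]
force: [0.2, -0.8, -0.8]
gripper_width: 38.6
grip_force: 0.0
[257.63652572 206.91924952] [257.51223077 246.31494081] [257.97379804 245.09361062]
```

View pics/w3.png

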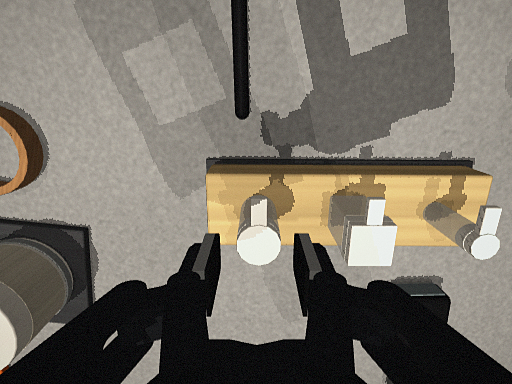

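The square lid is flat and shut. The round tab at (260,212) is centred between the pads, so I'll descend and grip.

```bash
python3 -m pendant '{"fingers":[0.45,0.45,0.45,0.45,0.05,0.05,0.05,0.05],"dp":[[0,0,-25],[0,0,-55],[0,0,-72],[0,0,-74],[0,0,-74],[0,0,-74],[0,0,-74],[0,0,-74]],"yaw":[0,0,0,0,0,0,0,0]}' 25
```

```text
time: 6.12
position: [476.4, 131.2, 117.7]
ee_rot: [179.7, 0.1, 164.7]
force: [0.3, 4.5, -1.4]
gripper_width: 11.2
grip_force: 29.0
```

```bash
python3 -m pendant '{"fingers":[0.05,0.05,0.05,0.05,0.05,0.05,0.05,0.05,0.05,0.05],"dp":[[0,0,4],[1,0,8],[3,-1,12],[4,-1,16],[6,-2,20],[8,-2,23],[11,-3,27],[14,-4,30],[17,-5,33],[20,-5,35]],"yaw":[0,0,0,0,0,0,0,0,0,0]}'
```

```text
time: 7.38
position: [494.1, 126.3, 151.1]
ee_rot: [179.8, -0.2, 164.8]
force: [-2.0, 5.3, -4.6]
gripper_width: 11.0
grip_force: 25.7
```

```bash
python3 -m pendant '{"fingers":[0.35,0.35,0.35,0.35,0.2,0,0,0,0,0],"dp":[[0,0,0],[0,0,0],[-20,5,0],[-40,11,0],[-50,13,0],[-50,13,-8],[-50,13,-14],[-50,13,-14],[-50,13,-14],[-50,13,-14]],"yaw":[0,0,0,0,0,0,0,0,0,0]}'
python3 - <<'E'
from h import *
w=arm.snapshot("wrist");s=arm.snapshot("scene")
save(np.hstack([cv2.resize(w,(400,300)),cv2.resize(s[180:270,270:390],(400,300),interpolation=cv2.INTER_CUBIC)]),"w4.png")
E
```

```text
time: 8.62
position: [445.4, 137.5, 137.4]
ee_rot: [180.0, 0.0, 164.8]
force: [0.4, -0.9, 0.3]
gripper_width: 0.3
grip_force: 0.0
```

View pics/w4.png

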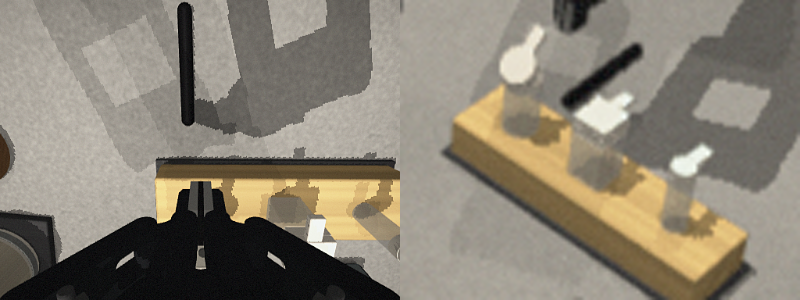

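The round lid is part open (right half, (520,65)), and the square and slim lids are flat. I'll push the round one further open.

```bash
python3 -m pendant '{"fingers":[0,0,0,0,0,0,0,0,0,0],"dp":[[8,-2,0],[17,-5,0],[25,-7,0],[33,-9,0],[40,-11,0],[46,-13,0],[52,-14,0],[57,-16,0],[61,-17,0],[61,-17,0]],"yaw":[0,0,0,0,0,0,0,0,0,0]}'
python3 - <<'E'
from h import *
w=arm.snapshot("top");s=arm.snapshot("scene")
save(np.hstack([cv2.resize(w[160:250,130:250],(400,300),interpolation=cv2.INTER_CUBIC),cv2.resize(s[180:270,270:390],(400,300),interpolation=cv2.INTER_CUBIC)]),"w5.png")
E
```

```text
time: 9.98
position: [506.5, 120.4, 137.3]
ee_rot: [180.0, 0.0, 164.8]
force: [-0.2, 0.4, 0.4]
gripper_width: -0.2
grip_force: 0.0
```

View pics/w5.png

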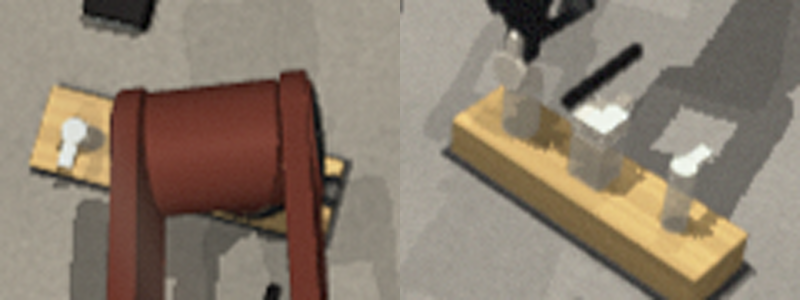

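The round lid now stands upright at (515,65). I'll rise and move to the cap, using yaw ≈ 73° so the last joint is mid-range and can turn both ways.

```bash
python3 -m pendant '{"fingers":[0,0,0,0,0.5,1,1,1,1,1],"dp":[[-8,2,0],[-8,2,40],[-8,2,75],[-8,-20,85],[0,-65,85],[10,-115,85],[18,-165,85],[20,-215,85],[20,-260,85],[20,-278,85]],"yaw":[0,0,-10,-20,-30,-40,-50,-60,-70,-80]}';python3 -m pendant '{"fingers":[1,1,1],"dp":[[0,0,-5],[0,0,-10],[0,0,-10]],"yaw":[-9,-12,-12]}'
python3 - <<'E'
from h import *
w=arm.snapshot("wrist");t=arm.snapshot("scene")
print([proj("wrist",p).round() for p in((526,-158,159.5),(526,-134,159.5))])
save(np.hstack([cv2.resize(w,(400,300)),cv2.resize(t[120:240,180:340],(400,300))]),"w6.png")
E
```

```text
time: 11.32
position: [525.5, -159.5, 222.3]
ee_rot: [180.0, 0.0, 84.3]
force: [-0.8, -0.5, 0.3]
gripper_width: 85.5
grip_force: 0.0
time: 11.7
position: [525.2, -156.9, 211.6]
ee_rot: [-179.9, -0.0, 72.8]
force: [0.0, 0.3, -1.1]
gripper_width: 85.2
grip_force: 0.0
[array([258., 220.]), array([247., 185.])]
```

View pics/w6.png

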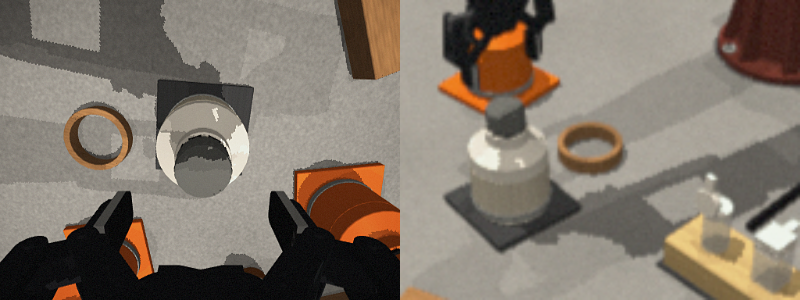

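The cap is centred between the pads at about (203,168). I'll descend and grip it.

```bash
python3 -m pendant '{"fingers":[1,1,1,1,0.4,0.4,0.4,0.4,0.4],"dp":[[0,0,-20],[0,1,-45],[0,1,-61],[0,1,-63],[0,1,-63],[0,1,-63],[0,1,-63],[0,1,-63],[0,1,-63]],"yaw":[0,0,0,0,0,0,0,0,0]}' 30; python3 -c "
from h import *
print(arm.observe()['moment'],arm.observe()['qpos'])"
```

```text
time: 12.92
position: [527.1, -156.9, 150.7]
ee_rot: [179.9, 0.0, 72.8]
force: [0.0, -0.6, 6.7]
gripper_width: 46.6
grip_force: 33.1
[ 0.0393108  -0.01586373  0.01324765] [-2.38905577e+01  9.32000326e+00  1.07294860e+02  9.03015072e-04
  6.32388826e+01 -6.69403336e+00]
```

```bash
python3 -m pendant '{"fingers":[0.4,0.4,0.4,0.4,0.4,0.4,0.4],"dp":[[0,0,0],[0,0,0],[0,0,0],[0,0,0],[0,0,0],[0,0,0],[0,0,0]],"yaw":[4,8,12,16,20,24,26]}'; python3 -c "
from h import *
print(arm.observe()['moment'],arm.observe()['qpos'][5],arm.observe()['effort'][5])"
```

```text
time: 13.8
position: [527.0, -156.9, 150.6]
ee_rot: [179.9, 0.1, 98.9]
force: [0.7, 0.3, 5.5]
gripper_width: 47.1
grip_force: 33.2
[-0.01253961  0.05304973 -0.09500603] -32.75599556724942 0.07051005028188229
```

The moment is only 0.095 N m past 20°, so this is the free direction. I'll keep turning.

```bash
python3 -m pendant '{"fingers":[0.4,0.4,0.4,0.4,0.4,0.4,0.4,0.4,0.4,0.4],"dp":[[0,0,0],[0,0,0],[0,0,0],[0,0,0],[0,0,0],[0,0,0],[0,0,0],[0,0,0],[0,0,0],[0,0,0]],"yaw":[6,12,18,24,30,36,42,48,54,54]}'; python3 -c "
from h import *
print(arm.observe()['moment'],arm.observe()['qpos'][5],arm.observe()['effort'][5])"
```

```text
time: 15.05
position: [527.1, -156.9, 150.7]
ee_rot: [180.0, 0.2, 152.8]
force: [-0.3, -0.2, 4.9]
gripper_width: 47.3
grip_force: 33.2
[ 0.07839056 -0.04262203  0.11118347] -86.73595887088288 -0.06677330704405904
```

```bash
python3 -m pendant '{"fingers":[0.4,0.4,0.4,0.4,0.4],"dp":[[0,0,2],[0,0,5],[0,0,9],[0,0,12],[0,0,12]],"yaw":[0,0,0,0,0]}' 40
```

```text
time: 15.68
position: [525.8, -156.3, 161.1]
ee_rot: [-180.0, -0.0, 152.8]
force: [0.6, 0.2, -1.1]
gripper_width: 46.7
grip_force: 41.0
```

Lifting without resistance.

```bash
python3 -m pendant '{"fingers":[0.4,0.4,0.4,0.4,0.4,0.4,0.4,0.4,0.4,0.4],"dp":[[0,0,5],[0,0,12],[0,0,20],[0,0,30],[0,0,40],[0,0,48],[0,0,54],[0,0,56],[0,0,56],[0,0,56]],"yaw":[0,0,0,0,0,0,0,0,0,0]}'
python3 - <<'E'
from h import *
t=arm.snapshot("scene");w=arm.snapshot("wrist")
save(np.hstack([cv2.resize(w,(300,225)),cv2.resize(t[120:270,180:380],(300,225))]),"w7.png")
E
```

```text
time: 16.92
position: [525.8, -156.3, 216.8]
ee_rot: [-180.0, -0.1, 152.8]
force: [0.6, -0.2, -0.2]
gripper_width: 46.9
grip_force: 41.0
```

View pics/w7.png

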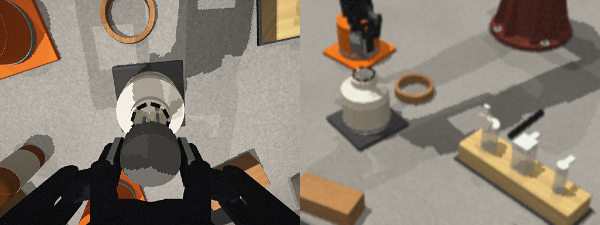

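The cap is held level, clear above the open mouth. The round lid is upright, and the square and slim lids are shut.

```bash
python3 -c "
from station import arm
print(arm.hand_in())"
```

```text
the job is handed in; nothing more can be done
None
```

The job is handed in at about 17 s of the 61 s; the verdict was not shown: square lid pressed shut, round lid about upright, slim lid left shut, and the canister cap turned loose (positive yaw) and held level about 65 mm above its seat.

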